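# Shut a parts tub with its inner lid, using the carrying cover

## Robot

A 6-joint arm with a two-finger parallel gripper is mounted at the origin on a cart in front of the work surface, level with it; the furniture and walls round the work are solid. World frame = base frame: x ahead of the robot, y to its left, z up, the work surface at z = 0. Lengths are in mm, angles in rad, forces in N, time in s.
With the tool pointing down it reaches from about 300 to 775 mm from the base axis. Payload 14.6 kg.
Tool frame: the origin (TCP) lies at the very end of the fingers, on their centre line; the grasp point (between the pads) lies 19 mm behind it; z points along the fingers, y is the direction in which the jaws open and shut (so a half turn about z gives the same grasp; the last joint's range is limited). The gripper opens to 94 mm and grips with 3 to 60 N. Pads are 16 mm wide; open, the fingers measure 119 mm over their backs; the gripper's body (75 mm by 177 mm) begins 78 mm behind the grasp point.
Start: joints at [-0.067, 0.3, 1.521, -0, 1.321, -0.067], TCP at [549.99, -0.002, 205.446] pointing down, gripper open.
Joint ranges: [-3.03, 3.03], [-0.79, 2.21], [0.23, 2.52], [-1.04, 4.18], [0, 3.07], [-2.55, 2.55]. Speed limits (rad/s): [2.22, 2.22, 2.57, 3.14, 3.14, 3.14].

## Interface

Orientations are given as [roll, pitch, yaw] about the fixed x, y, z axes, in that order (R = Rz(yaw) Ry(pitch) Rx(roll)).
In Python, from cell import manip gives the robot as it stands.
- The arm moves only by the shell command python3 -m pendant 'ROWS' [FORCE]. ROWS is JSON, a list of rows, each an object with "claw": the finger opening in m, from 0 to 0.094; "delta_pos": the shift along the tool's x, y, z in m, a list of three; "rotation": the turn, a rotation vector about the tool's x, y, z in rad, a list of three. A call has 1 to 10 rows; each row is the pose to reach, as a shift and turn from the pose measured when the call began, along the tool's axes at that moment; what a row does not reach only later rows make up. A row lasts 1/8 s, in which the tool goes at most 62.5 mm and 10.7 degrees, less where a joint would pass 70% of its speed; a pose out of reach is approached as far as the arm can. A call with a gripper value outside its range is refused whole. The fingers move at their own pace and stop on an object; FORCE is the grip in N (left out, the last holds). Time passes only in rows, so rows that repeat a pose let the fingers close. It gives the time, the measured TCP pose, the force and the opening at its end, in the units of the state.
- manip.read_state(): the state, without advancing time (a new reading comes with each control period).
- manip.camera(name): name is "scene" or "side" or "wrist"; returns the picture (420x560x3 uint8, red, green, blue); there is no depth.
- manip.camera_model(name): a dict with "fx", "fy", "cx", "cy" (pixels), "cam_to_world" (4x4, takes a point from camera to world coordinates); the wrist camera has in their place "T_tool_cam" (4x4, takes a point from camera to tool coordinates, whose origin is the TCP and whose axes are the flange's). Camera axes: x right, y up, looking along -z (the intrinsics and any distortion apply to the point x, -y, -z); pixel columns grow to the right and rows downward; lengths in mm; the calibration is good to about 2 mm. A picture is of the moment at which its call begins: read the wrist's pose just before it. camera_model takes no time and is no camera call.
- manip.sign_off(): hands the job in, once; it reports no verdict.
The state is a dict: "clock": time; "joints": joint angles; "qd": joint speeds; "effort": joint torques, N m; "eef_pos": TCP position; "eef_rot": TCP orientation; "wrist_force": force on the tool from outside, world axes, zero at the start; "moment": the same for the moment, N m; "finger_gap": finger opening in mm.
Only numpy, scipy, OpenCV 4.12 (cv2) and the standard library are available. Lean on these libraries where they do the work, as an engineer would, in place of code of your own. Each camera call takes 0.05 s, during which the arm holds its last target.

## Task

The open round steel tub is filled and needs its inner lid. Take the lid set out of the slide-in dock by the fin on the grey cover (the inner lid hangs locked underneath it), lower the set onto the open tub so that the inner lid drops home inside the rim with its tabs in the two slots and the cover comes down on the rim, give the cover most of a quarter turn (either way) to unlock it, then lift the cover off alone, leaving the inner lid seated. Finish still gripping the cover, holding it level and still, at least 70 mm clear above the tub; do not push the tub out of its place and leave the other tub, already closed, where it is.

Things in the scene. Friction and masses are not known exactly. Their poses are not given: they have to be found in the camera images.
- cover_grip (a point): Centre of the black fin on top of the grey carrying cover, half-way up the fin. Fin 64 mm long (point x), 14 mm thick (y), 40 mm high, upright (z); half a turn makes no difference. Grip it across its thickness. The cover's flat top is 20 mm below this point, the lower edge of its skirt 34 mm below.
- cover: The grey cover (0.2 kg), 124 mm across. Origin: centre of its skirt's lower edge; x along the fin, z up. Skirt 8 mm deep, 118 mm inside. Two hooks underneath, on +x and -x, carry the inner lid's T-bar while that lies along the fin; hanging, the T-bar sits in pockets and cannot turn. Cover down on the rim (or 1 mm above it): free to turn either way; unlocked from 45 to 135 degrees, 70 is good.
- inner_lid: Aluminium inner lid (0.15 kg): disc 96 mm across, 5 mm thick, lower edge bevelled, two tabs 14 mm wide reaching 54 mm from the centre on +x and -x, T-bar 64 x 12 mm along x, top 19.5 mm above the underside. Origin: centre of the underside, z up. Starts locked under the cover, x along the fin, underside 17.5 mm below the cover's skirt, with 2 mm of play.
- tub: The open steel tub: 110 mm across, 85 mm high, loose, 1.2 kg. Origin: centre of its bottom, z up. In the mouth (100 mm across) a ledge 21.5 mm below the rim, on which the inner lid rests. Two slots 24 mm wide in the rim, down to the ledge, on +x and -x, take the lid's tabs (half a turn makes no difference).
- tub_mouth (a point): Centre of the open tub's mouth at rim height, 85 mm above its bottom; x axis towards a slot. With the inner lid seated and the cover down on the rim, cover_grip is 26 mm above this point.
- dock: Dark sheet-steel dock, fixed, 140 mm wide (y), open to its -x. Origin: at table height below the parked cover. The skirt stands on two shelves 50 mm up; two lips above the cover's edge (tops 72 mm up, 110 mm apart) let it rise only 4 mm. Lips end 20 mm and shelves 48 mm in front (-x) of the origin: slid 60 mm or more along -x the cover can be lifted out.
- closed_tub: The other tub, same size, with its inner lid and T-bar already on it: a bystander. Origin: centre of its bottom.

How it is judged:
By the outcome, as a careful person would: the job done as asked, in the order asked, and still so for the second after the job is handed in, while the arm keeps its last pose, push and grip.
It also fails if it takes over 58 s, if anything falls off the work surface, if the arm or the gripper's body presses on something with over 40 N, if the wrist force passes 120 N, or if a joint passes its speed limit or range.

## Working session

There is one attempt and no reset: what is moved stays moved. The work goes in short steps, Python scripts to look and compute and a shell command to move; the robot and the scene stay as the last step left them, time stands still between calls to the robot, and variables do not carry over. Pictures are saved under pics/ and viewed, and the job is handed in when it is done.

```bash
mkdir -p pics; ls; cat > h.py <<'E'
import numpy as np, cv2
from cell import manip
from scipy.spatial.transform import Rotation as R
def save(name,fn):
    s=manip.read_state(); im=manip.camera(name); cv2.imwrite('pics/'+fn,im[:,:,::-1]); return s
E
python3 - <<'E'
from h import *
for n in ['scene','side','wrist']:
    save(n,n+'0.png'); print(n,{k:np.round(v,3).tolist() if not isinstance(v,str) else v for k,v in manip.camera_model(n).items()})
print(manip.read_state())
E
```

```text
pics
scene {'fx': 525.458, 'fy': 525.458, 'cx': 279.788, 'cy': 203.153, 'cam_to_world': [[-0.892, 0.341, -0.298, 281.421], [-0.453, -0.646, 0.614, 647.054], [0.017, 0.683, 0.73, 721.723], [0.0, 0.0, 0.0, 1.0]]}
side {'fx': 477.015, 'fy': 477.015, 'cx': 277.215, 'cy': 206.047, 'cam_to_world': [[0.897, 0.231, -0.378, 206.84], [-0.443, 0.483, -0.755, -540.592], [0.008, 0.845, 0.535, 542.718], [0.0, 0.0, 0.0, 1.0]]}
wrist {'fx': 289.233, 'fy': 289.233, 'cx': 283.243, 'cy': 211.099, 'T_tool_cam': [[0.001, 0.967, 0.256, 73.693], [1.0, -0.001, -0.0, 0.063], [0.0, 0.256, -0.967, -179.518], [0.0, 0.0, 0.0, 1.0]]}
{'clock': 0.15, 'joints': array([-6.65970055e-02,  3.00372083e-01,  1.52141082e+00, -2.64500576e-06,
        1.32071713e+00, -6.66160787e-02]), 'qd': array([-5.50438569e-04, -1.08787859e-03, -2.32716127e-03, -1.32918264e-05,
       -2.66958019e-06, -1.18246559e-04]), 'effort': array([-2.50185103e-04, -5.31960297e+01, -3.52822959e+01,  7.07691838e-02,
        2.35654798e-02, -3.66386917e-05]), 'eef_pos': array([5.49805359e+02, 1.10002065e-02, 2.05012676e+02]), 'eef_rot': array([-3.14068712e+00, -5.78449100e-05,  1.57081603e+00]), 'wrist_force': array([ 0.32314079, -0.56850284,  0.07414031]), 'moment': array([ 0.00212048, -0.01222114, -0.00831333]), 'finger_gap': 93.89383264335981}
```

View pics/scene0.png

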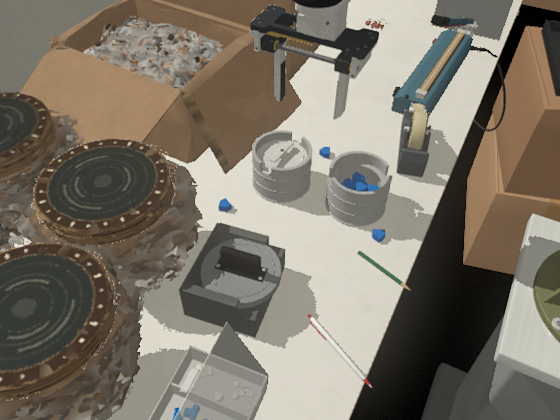

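View pics/side0.png

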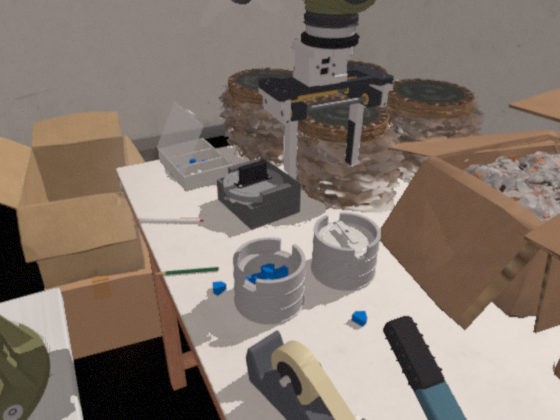

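View pics/wrist0.png

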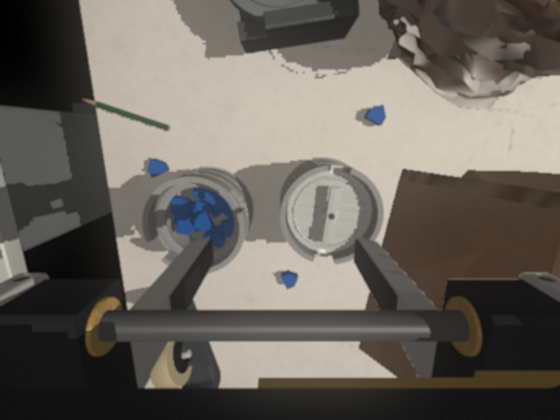

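The open tub (blue filling) is at scene (358,185), the closed one at (281,160), and the dock with the black fin at about (240,262). I'll enlarge these to measure.

```bash
python3 - <<'E'
import cv2
def crop(f,x0,y0,w,h,s,o):
    im=cv2.imread('pics/'+f)[y0:y0+h,x0:x0+w]; im=cv2.resize(im,None,fx=s,fy=s,interpolation=cv2.INTER_CUBIC)
    for i in range(0,w,20): cv2.line(im,(i*s,0),(i*s,4),(0,0,255),1); cv2.putText(im,str(x0+i),(i*s,14),0,.35,(0,0,255))
    for i in range(0,h,20): cv2.line(im,(0,i*s),(4,i*s),(0,0,255),1); cv2.putText(im,str(y0+i),(5,i*s+4),0,.35,(0,0,255))
    cv2.imwrite('pics/'+o,im)
crop('scene0.png',170,215,130,120,5,'c1.png')
crop('side0.png',205,145,110,90,6,'c2.png')
crop('scene0.png',310,140,100,90,6,'c3.png')
crop('side0.png',215,225,110,100,6,'c4.png')
E
```

```text
(no output)
```

View pics/c1.png

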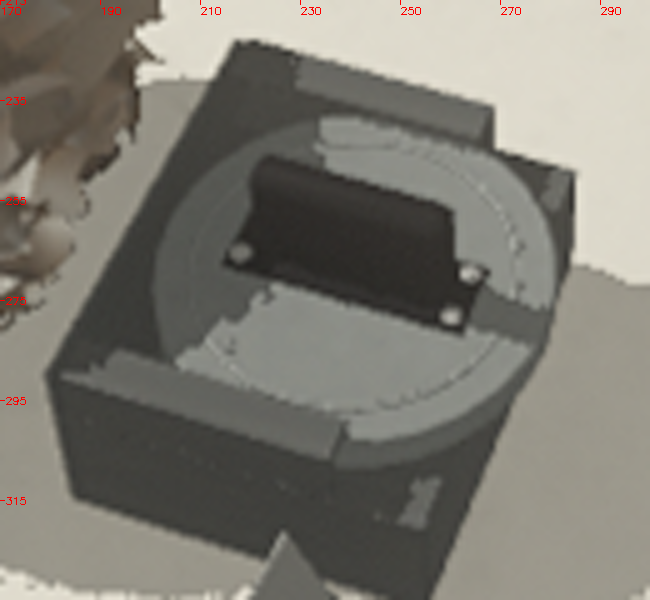

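View pics/c2.png

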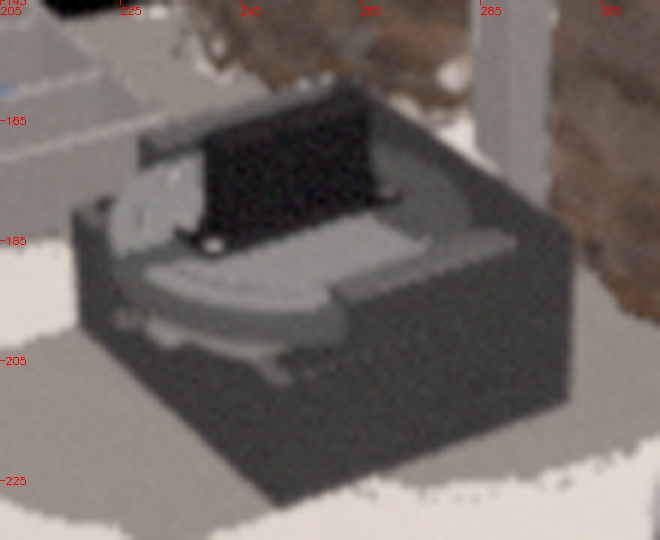

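View pics/c3.png

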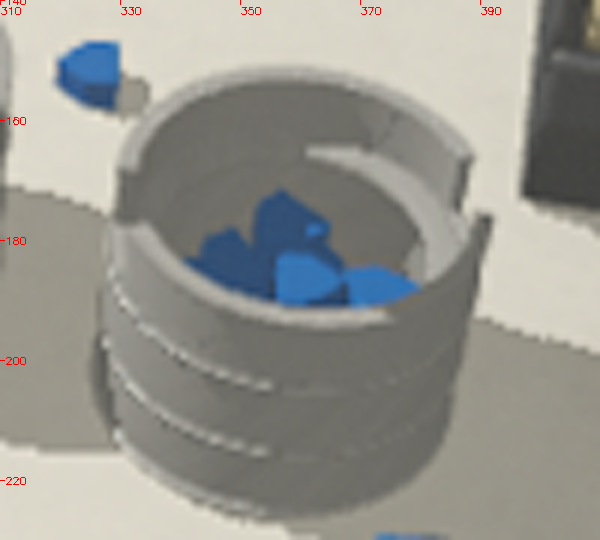

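View pics/c4.png

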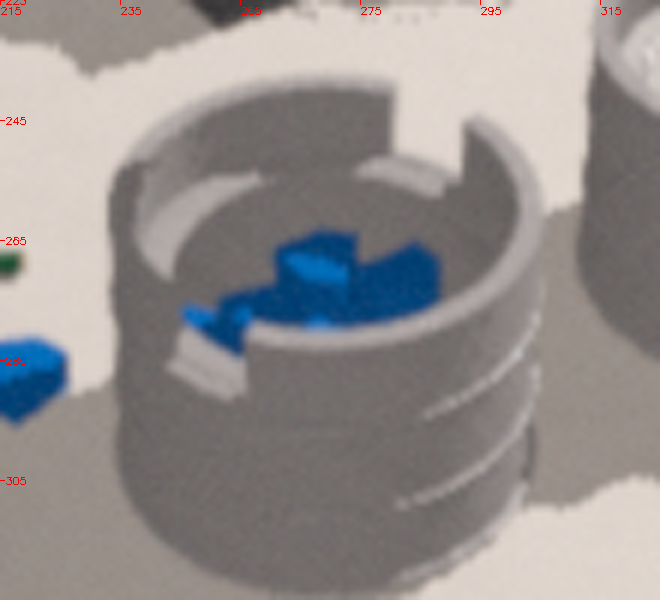

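```bash
cat >> h.py <<'E'
def cammodel(n,s=None):
    m=manip.camera_model(n)
    if n=='wrist':
        T=np.eye(4);T[:3,:3]=R.from_euler('xyz',s['eef_rot']).as_matrix();T[:3,3]=s['eef_pos']
        C=T@np.array(m['T_tool_cam'])
    else: C=np.array(m['cam_to_world'])
    return m,C
def proj(mc,P):
    m,C=mc; P=np.atleast_2d(P); p=(P-C[:3,3])@C[:3,:3]
    return np.c_[m['cx']+m['fx']*p[:,0]/-p[:,2], m['cy']+m['fy']*-p[:,1]/-p[:,2]]
def back(mc,uv,z):
    m,C=mc; d=C[:3,:3]@np.array([(uv[0]-m['cx'])/m['fx'],-(uv[1]-m['cy'])/m['fy'],-1]); return C[:3,3]+d*(z-C[2,3])/d[2]
E
python3 - <<'E'
from h import *
sc=cammodel('scene'); sd=cammodel('side')
# fin
for mc,pts in ((sc,[(223,246),(261,256.6)]),(sd,[(239.2,167.5),(265.8,159.2)])):
    a,b=[back(mc,p,104) for p in pts]; print('fin',a.round(1),b.round(1),np.linalg.norm(a-b).round(1),((a+b)/2).round(1),np.degrees(np.arctan2(*(b-a)[[1,0]])).round(1))
for n,mc,pts in (('sc',sc,[(330,167.5),(330,176.7),(388.3,165.8),(391.3,175.5),(357,151),(355,193)]),('sd',sd,[(280.8,239.2),(292.5,244.7),(256.7,279.2),(270,237.5)])):
    P=[back(mc,p,85) for p in pts]; print(n,np.round(P,1)[:,:2].tolist())
from scipy.optimize import least_squares
for n,mc,pts in (('sc',sc,[(330,167.5),(330,176.7),(388.3,165.8),(391.3,175.5),(357,151),(340,155)]),('sd',sd,[(280.8,238.7),(292.5,244.7),(270,237.5),(255,239),(303,257)])):
    P=np.array([back(mc,p,85)[:2] for p in pts]); r=least_squares(lambda c:np.hypot(*(P-c).T)-55,P.mean(0)); print(n,r.x.round(1),r.fun.round(1))
    d=P-r.x; print(np.degrees(np.arctan2(d[:,1],d[:,0])).round(0))
E
```

```text
fin [569.1 245.  104. ] [509.5 236.1 104. ] 60.2 [539.3 240.5 104. ] -171.5
fin [511.9 237.7 104. ] [574.5 248.  104. ] 63.4 [543.2 242.8 104. ] 9.3
sc [[501.8, -7.5], [492.5, 14.2], [411.3, -60.5], [398.5, -39.0], [475.4, -71.6], [439.3, 30.9]]
sd [[491.0, 13.1], [501.2, -8.1], [416.1, -58.7], [477.3, 24.8]]
sc [450.1 -21.9] [-1.3  0.7 -0.3 -0.6  0.7 -0.4]
[  16.   40. -135. -162.  -63.  -27.]
sd [449.5 -22.8] [ 1.1 -1.3  0.2 -0.4  0.3]
[ 41.  16.  60.  86. -21.]
```

The two views agree: fin centre ≈ (541.5, 242), yaw ≈ 9°; tub mouth ≈ (449.8, −22.3), slots ≈ 28.5°. Next I check the clearance to the drums and the box.

```bash
python3 - <<'E'
from h import *
sc=cammodel('scene'); sd=cammodel('side')
# triangulate helpers
def tri(u,v):
    A=[];b=[]
    for (m,C),p in ((sc,u),(sd,v)):
        d=C[:3,:3]@np.array([(p[0]-m['cx'])/m['fx'],-(p[1]-m['cy'])/m['fy'],-1]);d/=np.linalg.norm(d);M=np.eye(3)-np.outer(d,d);A.append(M);b.append(M@C[:3,3])
    return np.linalg.solve(sum(A),sum(b))
print('drum mid', tri((103,180),(430,95)), tri((45,305),(340,115)))
for p in [(103,180),(45,305),(120,300),(175,190)]:
    print(p,[back(sc,p,z).round(0)[:2].tolist() for z in (0,150,250)])
print('flap',tri((185,97),(430,145)),tri((225,170),(465,315)), back(sc,(225,170),0))
print('tri test', tri((242,252),(252.5,163.5)))
E
```

```text
drum mid [867.44738745 194.86495303 156.68959309] [813.67791066 410.68573601  68.16190791]
(103, 180) [[908.0, 145.0], [778.0, 250.0], [691.0, 319.0]]
(45, 305) [[805.0, 409.0], [696.0, 458.0], [623.0, 491.0]]
(120, 300) [[706.0, 347.0], [618.0, 410.0], [559.0, 451.0]]
(175, 190) [[770.0, 103.0], [668.0, 216.0], [600.0, 291.0]]
flap [780.82784333  27.49715021 177.35806904] [ 807.67823418 -111.54747774 -124.06976489] [713.76133768  10.15678212   0.        ]
tri test [540.26987808 240.88877207 104.0341786 ]
```

```bash
python3 -m pendant '[{"claw":0.05,"delta_pos":[0.06,-0.0085,0],"rotation":[0,0,0.18]},{"claw":0.05,"delta_pos":[0.12,-0.0085,0],"rotation":[0,0,0.36]},{"claw":0.05,"delta_pos":[0.18,-0.0085,0],"rotation":[0,0,0.54]},{"claw":0.05,"delta_pos":[0.242,-0.0085,0],"rotation":[0,0,0.72]},{"claw":0.05,"delta_pos":[0.242,-0.0085,0],"rotation":[0,0,0.9]},{"claw":0.05,"delta_pos":[0.242,-0.0085,0],"rotation":[0,0,1.08]},{"claw":0.05,"delta_pos":[0.242,-0.0085,0],"rotation":[0,0,1.26]},{"claw":0.05,"delta_pos":[0.242,-0.0085,0],"rotation":[0,0,1.414]},{"claw":0.05,"delta_pos":[0.242,-0.0085,0],"rotation":[0,0,1.414]},{"claw":0.05,"delta_pos":[0.242,-0.0085,0],"rotation":[0,0,1.414]}]'
python3 - <<'E'
from h import *
s=save('wrist','w1.png'); print(s['eef_pos'],s['eef_rot'],s['joints']); import pickle; pickle.dump(s,open('s1.pkl','wb'))
E
```

```text
clock: 1.4
eef_pos: [541.3, 242.0, 204.9]
eef_rot: [-3.141, 0.001, 0.16]
wrist_force: [0.4, 0.3, -0.4]
finger_gap: 49.9
[541.26123987 241.98182567 204.90269853] [-3.14145296e+00  1.10910430e-03  1.60353894e-01] [3.58481678e-01 3.97019304e-01 1.39212999e+00 3.63824904e-04
 1.35350329e+00 1.76884556e+00]
```

View pics/w1.png

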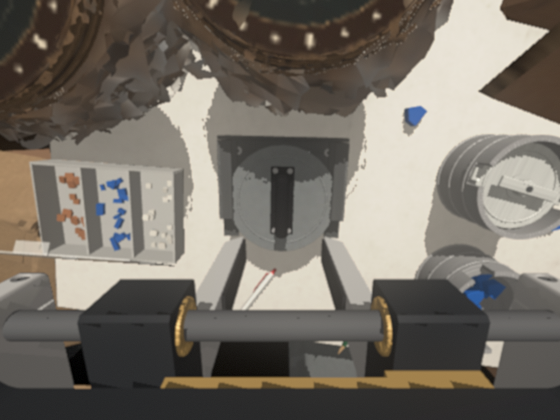

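```bash
python3 - <<'E'
import cv2
im=cv2.imread('pics/w1.png')[125:265,205:365]; im=cv2.resize(im,None,fx=5,fy=5,interpolation=cv2.INTER_CUBIC)
im=im[:600]
for i in range(0,160,20): cv2.putText(im,str(205+i),(i*5,12),0,.4,(0,0,255))
for i in range(0,120,20): cv2.putText(im,str(125+i),(0,i*5+4),0,.4,(0,0,255))
cv2.imwrite('pics/c5.png',im)
E
```

```text
(no output)
```

View pics/c5.png

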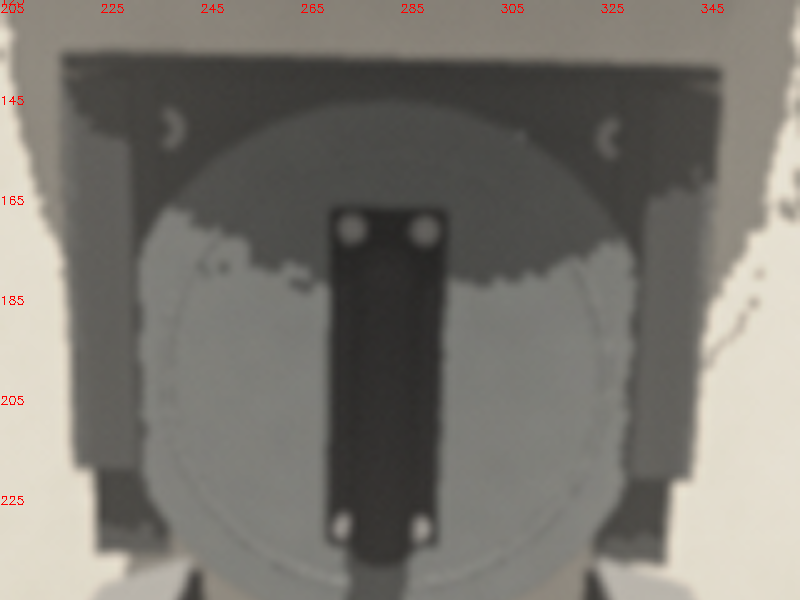

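```bash
python3 - <<'E'
from h import *
import pickle; s=pickle.load(open('s1.pkl','rb')); w=cammodel('wrist',s)
P=np.array([back(w,p,66) for p in [(271,166.6),(294.4,166.6),(270.2,234),(292.6,234)]]); print(P.round(1)); c=P.mean(0); a=(P[0]+P[1]-P[2]-P[3])/2; print(c,np.linalg.norm(a),np.degrees(np.arctan2(a[1],a[0])))
D=np.array([back(w,p,72) for p in [(217.6,136),(349,139),(220,218),(343.2,220.6)]]); print(D.round(1)); d=D[0]-D[1]; print(np.linalg.norm(d),np.degrees(np.arctan2(d[1],d[0]))-90)
for i in(0,1):
  e=D[i]-D[i+2]; print(np.degrees(np.arctan2(e[1],e[0])))
E
```

```text
[[578.8 260.9  66. ]
 [582.9 235.6  66. ]
 [501.6 250.1  66. ]
 [505.8 224.4  66. ]]
[542.2729593  242.75294924  66.        ] 77.96092766899902 8.10755805298793
[[602.  320.6  72. ]
 [621.  184.4  72. ]
 [513.5 308.7  72. ]
 [532.7 171.3  72. ]]
137.55631093472368 7.97880900248596
7.638584200541373
8.397184568745494
```

```bash
python3 -m pendant '[{"claw":0.05,"delta_pos":[0.0008,-0.0006,0.04],"rotation":[0,0,0.018]},{"claw":0.05,"delta_pos":[0.0008,-0.0006,0.08],"rotation":[0,0,0.018]},{"claw":0.05,"delta_pos":[0.0008,-0.0006,0.11],"rotation":[0,0,0.018]},{"claw":0.05,"delta_pos":[0.0008,-0.0006,0.134],"rotation":[0,0,0.018]},{"claw":0.05,"delta_pos":[0.0008,-0.0006,0.134],"rotation":[0,0,0.018]},{"claw":0.05,"delta_pos":[0.0008,-0.0006,0.134],"rotation":[0,0,0.018]}]' 30
python3 - <<'E'
from h import *
save('scene','s2.png');save('wrist','w2.png')
im=cv2.imread('pics/s2.png')[170:340,150:320]; cv2.imwrite('pics/s2c.png',cv2.resize(im,None,fx=3.5,fy=3.5))
E
```

```text
clock: 2.2
eef_pos: [542.3, 242.9, 72.1]
eef_rot: [-3.141, -0.0, 0.143]
wrist_force: [0.8, 0.2, 0.1]
finger_gap: 49.9
```

View pics/s2c.png

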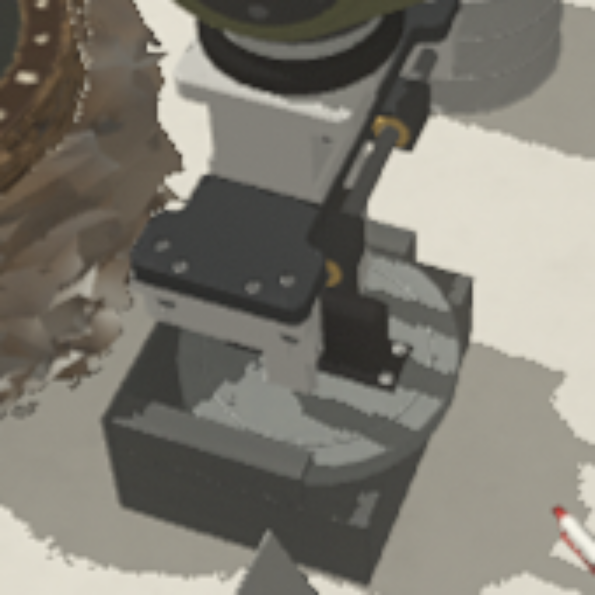

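View pics/w2.png

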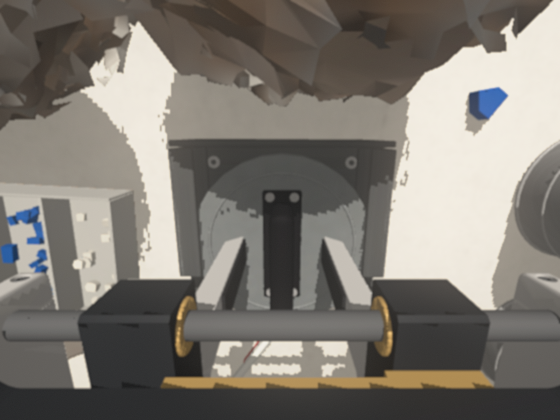

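The fingers straddle the fin symmetrically (wrist px 245 and 325 about the fin at 283). Closing.

```bash
python3 -m pendant '[{"claw":0,"delta_pos":[0,0,0],"rotation":[0,0,0]},{"claw":0,"delta_pos":[0,0,0],"rotation":[0,0,0]},{"claw":0,"delta_pos":[0,0,0],"rotation":[0,0,0]},{"claw":0,"delta_pos":[0,0,0],"rotation":[0,0,0]},{"claw":0,"delta_pos":[0,0,0],"rotation":[0,0,0]},{"claw":0,"delta_pos":[0,0,0],"rotation":[0,0,0]}]' 40
```

```text
clock: 3.05
eef_pos: [542.4, 243.0, 72.3]
eef_rot: [-3.141, -0.001, 0.142]
wrist_force: [0.1, 1.9, -0.4]
finger_gap: 13.9
```

```bash
python3 -m pendant '[{"claw":0,"delta_pos":[0,0,-0.002],"rotation":[0,0,0]},{"claw":0,"delta_pos":[0,0,-0.002],"rotation":[0,0,0]},{"claw":0,"delta_pos":[-0.004,0,-0.002],"rotation":[0,0,0]},{"claw":0,"delta_pos":[-0.010,0,-0.002],"rotation":[0,0,0]},{"claw":0,"delta_pos":[-0.018,0,-0.002],"rotation":[0,0,0]},{"claw":0,"delta_pos":[-0.025,0,-0.002],"rotation":[0,0,0]}]'
```

```text
clock: 3.8
eef_pos: [517.0, 239.4, 74.3]
eef_rot: [-3.141, -0.001, 0.142]
wrist_force: [0.3, 0.7, -3.3]
finger_gap: 13.7
```

```bash
python3 -m pendant '[{"claw":0,"delta_pos":[-0.010,0,0],"rotation":[0,0,0]},{"claw":0,"delta_pos":[-0.020,0,0],"rotation":[0,0,0]},{"claw":0,"delta_pos":[-0.032,0,0],"rotation":[0,0,0]},{"claw":0,"delta_pos":[-0.044,0,0],"rotation":[0,0,0]},{"claw":0,"delta_pos":[-0.056,0,0],"rotation":[0,0,0]},{"claw":0,"delta_pos":[-0.066,0,0],"rotation":[0,0,0]},{"claw":0,"delta_pos":[-0.066,0,-0.005],"rotation":[0,0,0]}]'
python3 - <<'E'
from h import *
for n in ('side','scene'):
    save(n,n+'3.png')
im=cv2.imread('pics/scene3.png')[170:340,170:370]; cv2.imwrite('pics/s3c.png',cv2.resize(im,None,fx=3.5,fy=3.5))
E
```

```text
clock: 4.68
eef_pos: [451.0, 229.9, 79.3]
eef_rot: [-3.141, -0.0, 0.143]
wrist_force: [0.4, -0.3, -3.6]
finger_gap: 13.8
```

View pics/s3c.png

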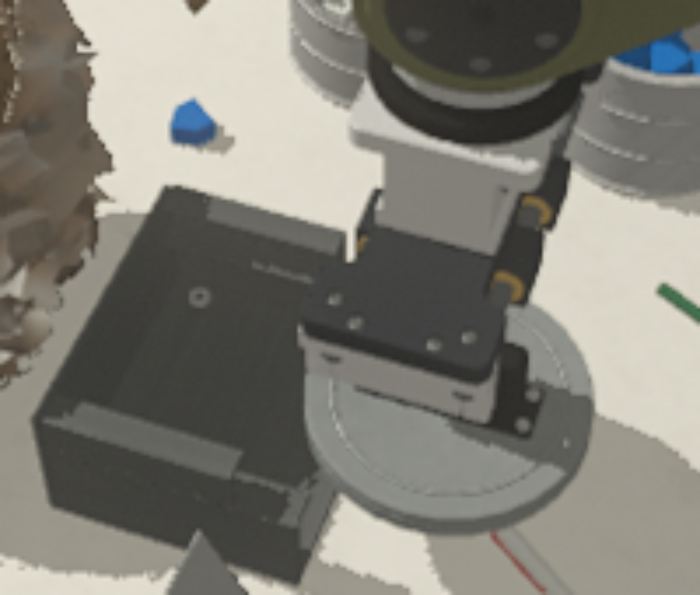

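View pics/side3.png

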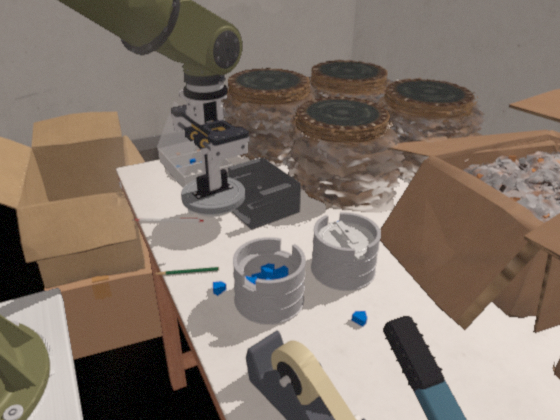

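```bash
python3 -m pendant '[{"claw":0,"delta_pos":[0,0,-0.02],"rotation":[0,0,0]},{"claw":0,"delta_pos":[0,0,-0.06],"rotation":[0,0,0]},{"claw":0,"delta_pos":[0,0,-0.10],"rotation":[0,0,0]},{"claw":0,"delta_pos":[-0.015,0.029,-0.111],"rotation":[0,0,-0.03]},{"claw":0,"delta_pos":[-0.035,0.069,-0.111],"rotation":[0,0,-0.08]},{"claw":0,"delta_pos":[-0.06,0.115,-0.111],"rotation":[0,0,-0.14]},{"claw":0,"delta_pos":[-0.085,0.165,-0.111],"rotation":[0,0,-0.2]},{"claw":0,"delta_pos":[-0.11,0.212,-0.111],"rotation":[0,0,-0.26]},{"claw":0,"delta_pos":[-0.133,0.258,-0.111],"rotation":[0,0,-0.32]},{"claw":0,"delta_pos":[-0.15,0.2915,-0.111],"rotation":[0,0,-0.355]}]'
python3 -m pendant '[{"claw":0,"delta_pos":[0,0,0],"rotation":[0,0,0]},{"claw":0,"delta_pos":[0,0,0],"rotation":[0,0,0]}]'
python3 - <<'E'
from h import *
import pickle
s=save('wrist','w4.png'); print(s['eef_pos'],s['eef_rot'],s['joints']);  pickle.dump(s,open('s4.pkl','wb'))
E
```

```text
clock: 6.02
eef_pos: [344.4, -81.5, 190.9]
eef_rot: [3.141, -0.003, 0.498]
wrist_force: [0.5, -0.5, -3.1]
finger_gap: 13.6
clock: 6.28
eef_pos: [344.7, -81.4, 191.1]
eef_rot: [3.141, -0.004, 0.497]
wrist_force: [0.2, 0.6, -4.4]
finger_gap: 13.8
[344.65521488 -81.42818063 191.09358999] [ 3.14056193 -0.00367263  0.49681579] [-0.33709589 -0.14365042  2.03374734  0.0021374   1.24826515  0.73621233]
```

View pics/w4.png

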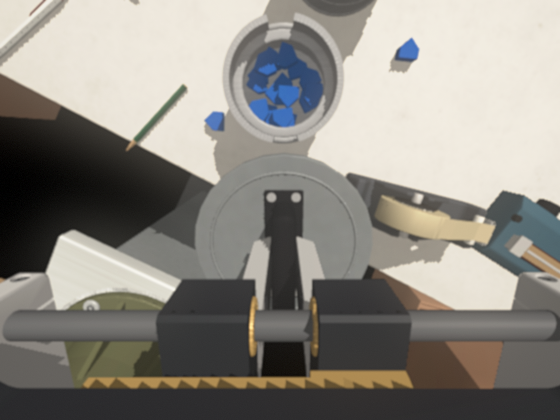

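```bash
python3 - <<'E'
import cv2
im=cv2.imread('pics/w4.png')
def c(x0,y0,w,h,s,o):
    a=cv2.resize(im[y0:y0+h,x0:x0+w],None,fx=s,fy=s,interpolation=cv2.INTER_CUBIC)
    for i in range(0,w,10): cv2.line(a,(i*s,0),(i*s,6),(0,0,255),1); cv2.putText(a,str(x0+i),(i*s,16),0,.35,(0,0,255))
    for i in range(0,h,10): cv2.line(a,(0,i*s),(6,i*s),(0,0,255),1); cv2.putText(a,str(y0+i),(8,i*s+4),0,.35,(0,0,255))
    cv2.imwrite('pics/'+o,a)
c(218,8,132,140,4,'c6.png'); c(190,145,190,130,4,'c7.png')
E
```

```text
(no output)
```

View pics/c6.png

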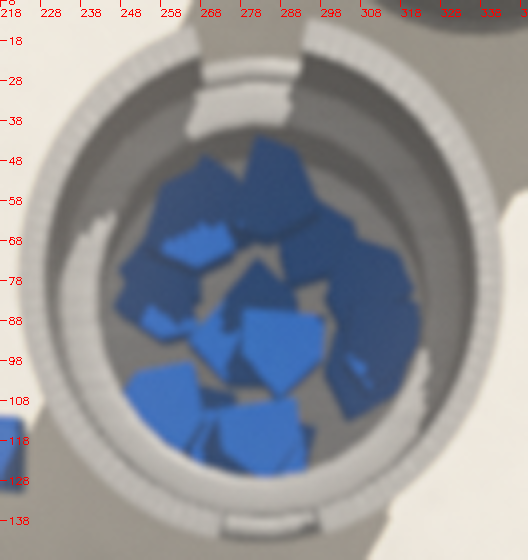

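View pics/c7.png

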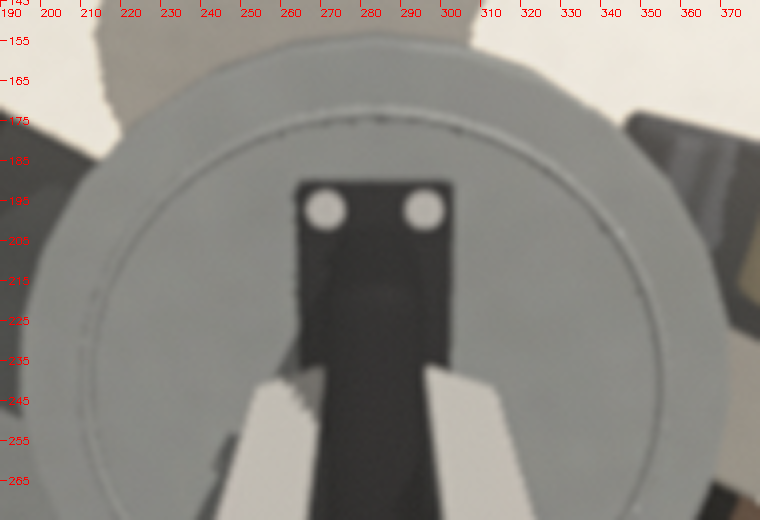

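```bash
cat > fit.py <<'E'
from h import *
import pickle; s=pickle.load(open('s4.pkl','rb')); w=cammodel('wrist',s)
from scipy.optimize import least_squares
P=lambda l,z:np.array([back(w,(218+x/4,8+y/4),z)[:2] for x,y in l])
o=P([(22,290),(501,265),(193,28),(305,20),(220,536),(320,532)],85)
r=least_squares(lambda c:np.hypot(*(o-c).T)-55,o.mean(0)); c=r.x; print('free r55',c,r.fun.round(1))
r2=least_squares(lambda c:np.hypot(*(o-c[:2]).T)-c[2],[*c,55]);print(r2.x)
up=P([(193,28),(203,62),(305,20),(300,52)],85);lo=P([(220,515),(320,513)],85)
print('slot dir up',[np.degrees(np.arctan2(*(p-c)[::-1])).round(1) for p in up],'lo',[np.degrees(np.arctan2(*(c-p)[::-1])).round(1) for p in lo])
u=up.mean(0)-lo.mean(0); print('axis',np.degrees(np.arctan2(u[1],u[0])))
# cover centre/yaw from plate end & outline
z=s['eef_pos'][2]; zt=z-72.3+66
Q=np.array([back(w,(190+x/4,145+y/4),zt)[:2] for x,y in [(299,182),(452,182)]]); m=Q.mean(0); 
yaw=s['eef_rot'][2]; ax=np.array([np.cos(yaw),np.sin(yaw)]); ay=np.array([ax[1],-ax[0]])
d=m-s['eef_pos'][:2]; print('plate end rel tcp along/across',d@ax,d@ay, 'plate ang',np.degrees(np.arctan2(*((Q[0]-Q[1])[::-1])))-90, np.degrees(yaw))
O=np.array([back(w,(190+x/4,145+y/4),z-72.3+60)[:2] for x,y in [(380,36),(22,330),(730,330),(100,165),(640,130)]])
r=least_squares(lambda c:np.hypot(*(O-c).T)-62,O.mean(0)-40*ax); d=r.x-s['eef_pos'][:2]; print('cover centre rel',d@ax,d@ay,r.fun.round(1))
# overlay
im=cv2.resize(cv2.imread('pics/w4.png')[8:148,218:350],None,fx=4,fy=4,interpolation=cv2.INTER_CUBIC)
psi=np.radians(28.5)
t=np.linspace(0,2*np.pi,200)
for rr,zz,col in ((55,85,(0,0,255)),(50,85,(0,255,255)),(48,63.5,(0,255,0))):
    q=proj(w,np.c_[c[0]+rr*np.cos(t),c[1]+rr*np.sin(t),0*t+zz]); q=((q-[218,8])*4).astype(int); cv2.polylines(im,[q.reshape(-1,1,2)],True,col,1)
a=np.array([np.cos(psi),np.sin(psi)]);b=np.array([-a[1],a[0]])
for sx in(1,-1):
  for sy in (12,-12):
    q=proj(w,[[*(c+sx*k*a+sy*b),85] for k in (48,54)]); q=((q-[218,8])*4).astype(int); cv2.line(im,tuple(map(int,q[0])),tuple(map(int,q[1])),(255,0,255),1)
cv2.imwrite('pics/fit.png',im)
E
python3 fit.py
```

```text
free r55 [452.00562274 -24.20290841] [-0.2 -0.3  0.   0.3  0.2  0.1]
[452.00534551 -24.20332283  55.01554789]
slot dir up [np.float64(44.3), np.float64(44.0), np.float64(18.8), np.float64(18.7)] lo [np.float64(17.1), np.float64(44.4)]
axis 31.107622181734552
plate end rel tcp along/across 38.66690613556499 1.0229830492505894 plate ang 28.506802440352075 28.465447850831566
cover centre rel 0.49428937164310727 1.7581519768483567 [-0.8  1.2  0.1 -0.4  1.1]
```

View pics/fit.png

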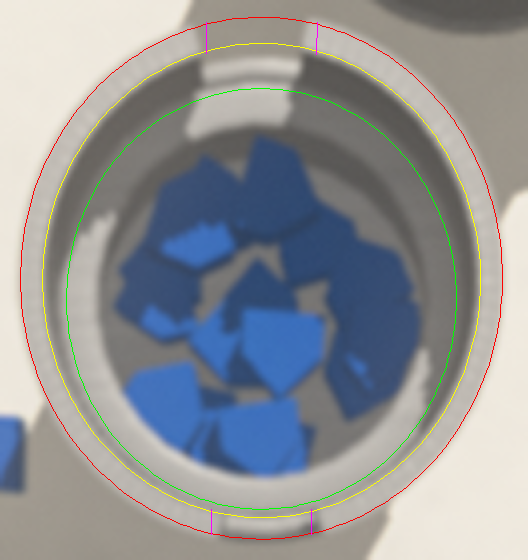

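Wrist fit: rim radius 55.0 (expected 55), so the fit is good. After correcting for the wrist camera's ~1 mm bias across the gripped fin, the tub is at ≈ (451.3, −22.8) with slots at ≈ 30.7°. This agrees with scene/side to within ~2 mm. Moving above it.

```bash
python3 -m pendant '[{"claw":0,"delta_pos":[0.02,0,0],"rotation":[0,0,-0.039]},{"claw":0,"delta_pos":[0.05,0,0],"rotation":[0,0,-0.039]},{"claw":0,"delta_pos":[0.08,0,0],"rotation":[0,0,-0.039]},{"claw":0,"delta_pos":[0.105,-0.0007,0],"rotation":[0,0,-0.039]},{"claw":0,"delta_pos":[0.1216,-0.0007,0.01],"rotation":[0,0,-0.039]},{"claw":0,"delta_pos":[0.1216,-0.0007,0.025],"rotation":[0,0,-0.039]},{"claw":0,"delta_pos":[0.1216,-0.0007,0.04],"rotation":[0,0,-0.039]},{"claw":0,"delta_pos":[0.1216,-0.0007,0.053],"rotation":[0,0,-0.039]},{"claw":0,"delta_pos":[0.1216,-0.0007,0.056],"rotation":[0,0,-0.039]},{"claw":0,"delta_pos":[0.1216,-0.0007,0.056],"rotation":[0,0,-0.039]}]'
python3 - <<'E'
from h import *
s=save('scene','s5.png');save('side','d5.png');save('wrist','w5.png');print(s['eef_pos'],s['eef_rot'])
a=cv2.imread('pics/s5.png')[110:240,290:420];b=cv2.imread('pics/d5.png')[190:330,200:340]
cv2.imwrite('pics/c8.png',np.hstack([cv2.resize(a,(400,400),interpolation=2),cv2.resize(b,(400,400),interpolation=2)]))
E
```

```text
clock: 7.58
eef_pos: [451.4, -22.5, 135.6]
eef_rot: [3.141, -0.004, 0.537]
wrist_force: [0.2, 0.2, -4.5]
finger_gap: 13.8
[451.39710948 -22.47461139 135.55151907] [ 3.14050865 -0.0035848   0.53658938]
```

View pics/c8.png

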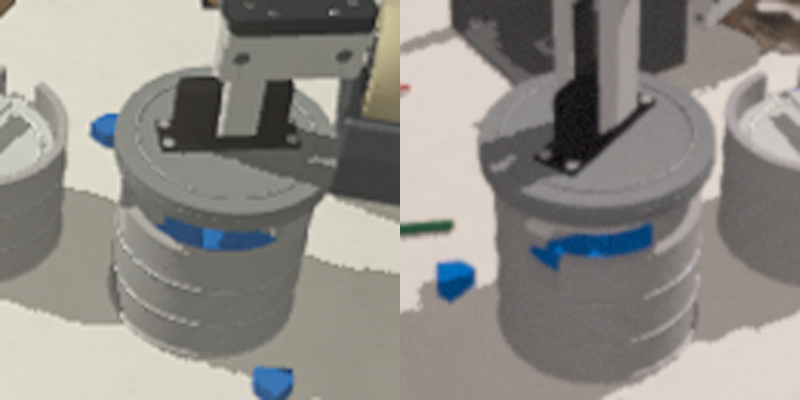

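```bash
python3 - <<'E'
from h import *
t=np.linspace(0,2*np.pi,200)
out=[]
for n,f,x0,y0 in (('scene','s5.png',290,110),('side','d5.png',205,195)):
    mc=cammodel(n); im=cv2.resize(cv2.imread('pics/'+f)[y0:y0+130,x0:x0+130],(390,390),interpolation=cv2.INTER_CUBIC)
    for r,z,col in ((55,85,(0,0,255)),(55,0,(0,0,255)),(62,113.3,(0,255,0)),(48,96,(255,0,255))):
        q=proj(mc,np.c_[451.4+r*np.cos(t),-22.5+r*np.sin(t),0*t+z]); q=((q-[x0,y0])*3).astype(int); cv2.polylines(im,[q.reshape(-1,1,2)],True,col,1)
    out.append(im)
cv2.imwrite('pics/c9.png',np.hstack(out))
E
```

```text
(no output)
```

View pics/c9.png

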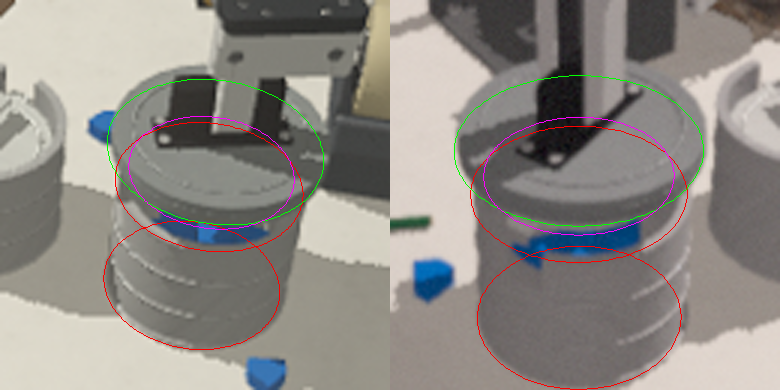

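```bash
python3 - <<'E'
from h import *
a=cv2.imread('pics/s5.png')[165:205,320:395];b=cv2.imread('pics/d5.png')[245:290,225:310]
cv2.imwrite('pics/c10.png',np.vstack([cv2.resize(a,(640,340),interpolation=2)[:300],cv2.resize(b,(640,338),interpolation=2)[:300]]))
E
```

```text
(no output)
```

View pics/c10.png

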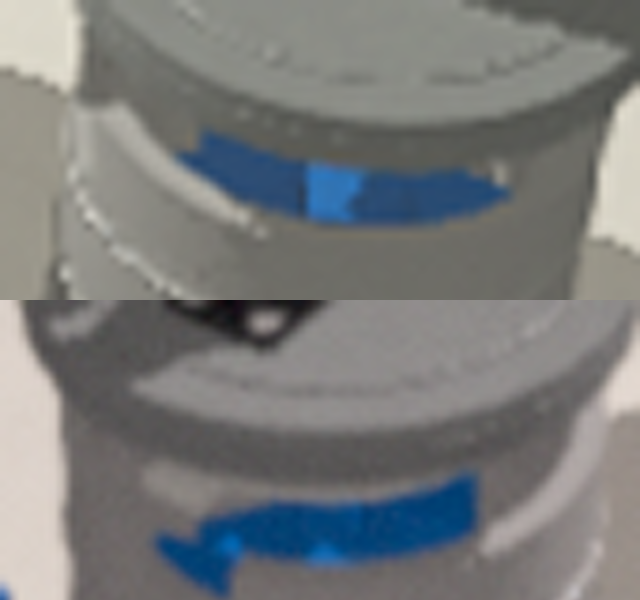

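View pics/w5.png

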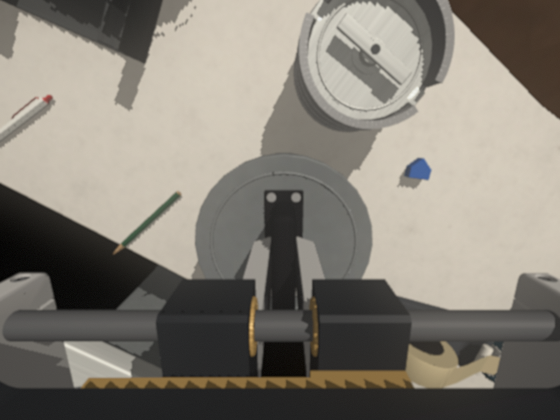

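A grey strip, the lid, shows below the skirt with blue filling beneath it, and a tab is lit at the side slot. Lowering in stages while watching force.

```bash
python3 -m pendant '[{"claw":0,"delta_pos":[0,0,0.004],"rotation":[0,0,0]},{"claw":0,"delta_pos":[0,0,0.008],"rotation":[0,0,0]},{"claw":0,"delta_pos":[0,0,0.011],"rotation":[0,0,0]},{"claw":0,"delta_pos":[0,0,0.014],"rotation":[0,0,0]},{"claw":0,"delta_pos":[0,0,0.016],"rotation":[0,0,0]},{"claw":0,"delta_pos":[0,0,0.018],"rotation":[0,0,0]}]'
```

```text
clock: 8.48
eef_pos: [451.7, -22.4, 117.8]
eef_rot: [3.14, -0.004, 0.537]
wrist_force: [-1.4, -1.2, -3.6]
finger_gap: 13.8
```

```bash
python3 -m pendant '[{"claw":0,"delta_pos":[0,0,0.003],"rotation":[0,0,0]},{"claw":0,"delta_pos":[0,0,0.006],"rotation":[0,0,0]},{"claw":0,"delta_pos":[0,0,0.009],"rotation":[0,0,0]},{"claw":0,"delta_pos":[0,0,0.011],"rotation":[0,0,0]},{"claw":0,"delta_pos":[0,0,0.011],"rotation":[0,0,0]}]'
```

```text
clock: 9.1
eef_pos: [451.7, -22.4, 106.7]
eef_rot: [3.14, -0.004, 0.537]
wrist_force: [0.5, -0.5, -3.8]
finger_gap: 13.7
```

```bash
python3 - <<'E'
from h import *
for i in range(4):
    s=save('scene','s6.png'); print(s['wrist_force'].round(1),s['moment'].round(2),s['eef_pos'].round(1))
save('side','d6.png')
a=cv2.imread('pics/s6.png')[110:240,290:420];b=cv2.imread('pics/d6.png')[190:330,200:340]
cv2.imwrite('pics/c11.png',np.hstack([cv2.resize(a,(400,400),interpolation=2),cv2.resize(b,(400,400),interpolation=2)]))
E
```

```text
[ 0.5 -0.5 -3.8] [ 0.04  0.09 -0.03] [451.7 -22.4 106.7]
[-0.   0.6 -3.5] [ 0.04  0.03 -0.01] [451.8 -22.4 106.8]
[-0.4 -0.  -3.6] [0.   0.12 0.02] [451.8 -22.4 106.9]
[-0.8  0.4 -3.4] [ 0.04  0.08 -0.06] [451.8 -22.4 106.9]
```

View pics/c11.png

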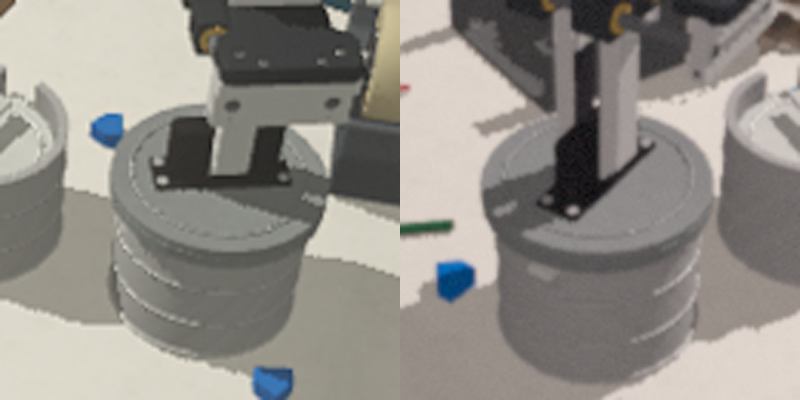

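Still hanging free, with the lid inside the rim and no contact. Going down to the rim.

```bash
python3 -m pendant '[{"claw":0,"delta_pos":[0,0,0.0015],"rotation":[0,0,0]},{"claw":0,"delta_pos":[0,0,0.003],"rotation":[0,0,0]},{"claw":0,"delta_pos":[0,0,0.0045],"rotation":[0,0,0]},{"claw":0,"delta_pos":[0,0,0.0055],"rotation":[0,0,0]},{"claw":0,"delta_pos":[0,0,0.0055],"rotation":[0,0,0]}]'
```

```text
clock: 9.98
eef_pos: [451.9, -22.4, 101.4]
eef_rot: [3.14, -0.004, 0.537]
wrist_force: [0.0, -0.5, -2.7]
finger_gap: 14.0
```

```bash
python3 -m pendant '[{"claw":0,"delta_pos":[0,0,0.0005],"rotation":[0,0,0]},{"claw":0,"delta_pos":[0,0,0.001],"rotation":[0,0,0]},{"claw":0,"delta_pos":[0,0,0.001],"rotation":[0,0,0]}]'; python3 -m pendant '[{"claw":0,"delta_pos":[0,0,0.0005],"rotation":[0,0,0]},{"claw":0,"delta_pos":[0,0,0.001],"rotation":[0,0,0]},{"claw":0,"delta_pos":[0,0,0.001],"rotation":[0,0,0]}]'
```

```text
clock: 10.35
eef_pos: [451.9, -22.4, 100.4]
eef_rot: [3.14, -0.004, 0.537]
wrist_force: [0.1, 0.3, -2.0]
finger_gap: 13.3
clock: 10.72
eef_pos: [451.9, -22.4, 99.4]
eef_rot: [3.14, -0.004, 0.537]
wrist_force: [0.2, 0.4, -0.6]
finger_gap: 13.5
```

```bash
python3 -m pendant '[{"claw":0,"delta_pos":[0,0,0.0005],"rotation":[0,0,0]},{"claw":0,"delta_pos":[0,0,0.001],"rotation":[0,0,0]},{"claw":0,"delta_pos":[0,0,0.001],"rotation":[0,0,0]}]'; python3 - <<'E'
from h import *
for i in range(3):
    s=save('scene','s7.png'); print(s['wrist_force'].round(1),s['moment'].round(2),s['eef_pos'].round(1))
E
```

```text
clock: 11.1
eef_pos: [452.0, -22.4, 99.3]
eef_rot: [3.14, -0.005, 0.537]
wrist_force: [-3.6, 0.1, 12.0]
finger_gap: 13.7
[-3.6  0.1 12. ] [0.24 1.46 0.01] [452.  -22.4  99.3]
[-4.7  1.1 11.3] [ 0.27  1.51 -0.04] [452.  -22.4  99.2]
[-4.4  1.4 12.3] [ 0.27  1.47 -0.01] [452.  -22.4  99.3]
```

Cover is down on the rim at TCP z = 99.3, as predicted. I'll ease off ~0.8 mm and turn 70°.

```bash
python3 -m pendant '[{"claw":0,"delta_pos":[0,0,-0.0013],"rotation":[0,0,0]},{"claw":0,"delta_pos":[0,0,-0.0013],"rotation":[0,0,0]}]'; python3 - <<'E'
from h import *
print(manip.read_state()['joints'].round(3))
E
```

```text
clock: 11.5
eef_pos: [452.1, -22.4, 100.5]
eef_rot: [3.14, -0.005, 0.537]
wrist_force: [-0.2, 0.7, -2.8]
finger_gap: 14.3
[-0.131  0.207  1.904  0.002  1.026  0.902]
```

```bash
python3 -m pendant '[{"claw":0,"delta_pos":[0,0,0.0007],"rotation":[0,0,0]},{"claw":0,"delta_pos":[0,0,0.0007],"rotation":[0,0,-0.05]},{"claw":0,"delta_pos":[0,0,0.0007],"rotation":[0,0,-0.12]}]'; python3 -m pendant '[{"claw":0,"delta_pos":[0,0,0],"rotation":[0,0,-0.06]},{"claw":0,"delta_pos":[0,0,0],"rotation":[0,0,-0.12]},{"claw":0,"delta_pos":[0,0,0],"rotation":[0,0,-0.18]}]'
```

```text
clock: 11.88
eef_pos: [452.0, -22.4, 99.6]
eef_rot: [3.139, -0.004, 0.659]
wrist_force: [-0.1, 0.5, -2.6]
finger_gap: 13.8
clock: 12.25
eef_pos: [451.9, -22.3, 99.5]
eef_rot: [3.139, -0.004, 0.841]
wrist_force: [-0.2, 0.6, -0.0]
finger_gap: 13.7
```

```bash
python3 -m pendant '[{"claw":0,"delta_pos":[0,0,-0.0003],"rotation":[0,0,-0.1]},{"claw":0,"delta_pos":[0,0,-0.0003],"rotation":[0,0,-0.2]},{"claw":0,"delta_pos":[0,0,-0.0003],"rotation":[0,0,-0.3]},{"claw":0,"delta_pos":[0,0,-0.0003],"rotation":[0,0,-0.4]},{"claw":0,"delta_pos":[0,0,-0.0003],"rotation":[0,0,-0.5]}]'; python3 -m pendant '[{"claw":0,"delta_pos":[0,0,0],"rotation":[0,0,-0.1]},{"claw":0,"delta_pos":[0,0,0],"rotation":[0,0,-0.2]},{"claw":0,"delta_pos":[0,0,0],"rotation":[0,0,-0.3]},{"claw":0,"delta_pos":[0,0,0],"rotation":[0,0,-0.42]},{"claw":0,"delta_pos":[0,0,0],"rotation":[0,0,-0.42]}]'; python3 - <<'E'
from h import *
s=save('scene','s8.png');save('side','d8.png');print(s['wrist_force'],s['moment'])
a=cv2.imread('pics/s8.png')[110:240,290:420];b=cv2.imread('pics/d8.png')[190:330,200:340]
cv2.imwrite('pics/c12.png',np.hstack([cv2.resize(a,(400,400),interpolation=2),cv2.resize(b,(400,400),interpolation=2)]))
E
```

```text
clock: 12.88
eef_pos: [451.9, -22.3, 99.5]
eef_rot: [3.137, -0.002, 1.344]
wrist_force: [0.4, -0.5, -2.7]
finger_gap: 13.7
clock: 13.5
eef_pos: [451.9, -22.4, 99.5]
eef_rot: [3.137, 0.0, 1.763]
wrist_force: [0.2, -0.6, -0.7]
finger_gap: 14.1
[ 0.20798028 -0.60466032 -0.71692447] [-0.22685946  0.09940267  0.04969422]
```

View pics/c12.png

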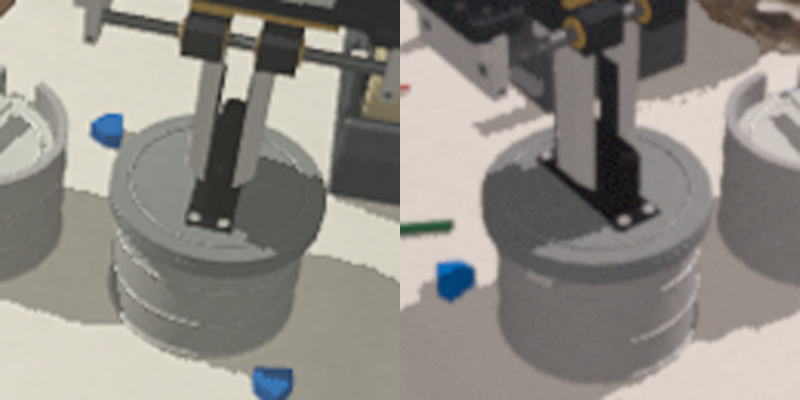

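Turned 70.2°, with the fin rotated and the tub unmoved. Lifting slowly.

```bash
python3 -m pendant '[{"claw":0,"delta_pos":[0,0,-0.002],"rotation":[0,0,0]},{"claw":0,"delta_pos":[0,0,-0.005],"rotation":[0,0,0]},{"claw":0,"delta_pos":[0,0,-0.009],"rotation":[0,0,0]},{"claw":0,"delta_pos":[0,0,-0.014],"rotation":[0,0,0]},{"claw":0,"delta_pos":[0,0,-0.020],"rotation":[0,0,0]},{"claw":0,"delta_pos":[0,0,-0.020],"rotation":[0,0,0]}]'; python3 - <<'E'
from h import *
for i in range(3):
    s=save('scene','s9.png');print(s['wrist_force'].round(1))
save('side','d9.png')
a=cv2.imread('pics/s9.png')[110:240,290:420];b=cv2.imread('pics/d9.png')[190:330,200:340]
cv2.imwrite('pics/c13.png',np.hstack([cv2.resize(a,(400,400),interpolation=2),cv2.resize(b,(400,400),interpolation=2)]))
E
```

```text
clock: 14.35
eef_pos: [452.1, -22.5, 120.1]
eef_rot: [3.136, 0.0, 1.761]
wrist_force: [1.1, 0.1, -3.2]
finger_gap: 14.0
[ 1.1  0.1 -3.2]
[ 0.4  0.6 -1.7]
[-0.5 -0.6 -2.6]
```

View pics/c13.png

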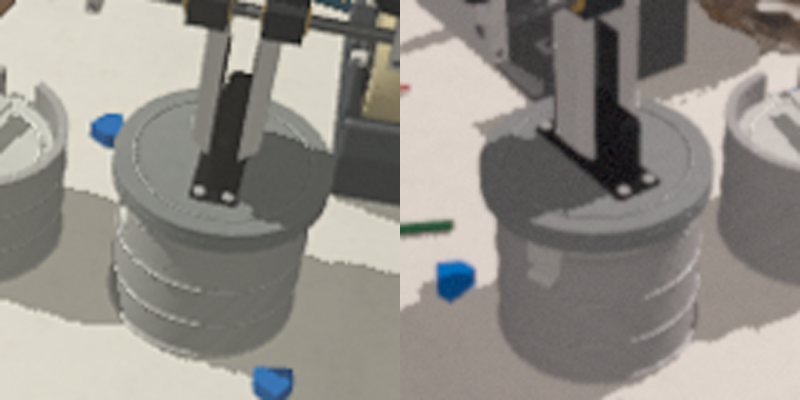

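```bash
python3 -m pendant '[{"claw":0,"delta_pos":[0,0,-0.006],"rotation":[0,0,0]},{"claw":0,"delta_pos":[0,0,-0.018],"rotation":[0,0,0]},{"claw":0,"delta_pos":[0,0,-0.035],"rotation":[0,0,0]},{"claw":0,"delta_pos":[0,0,-0.055],"rotation":[0,0,0]},{"claw":0,"delta_pos":[0,0,-0.075],"rotation":[0,0,0]},{"claw":0,"delta_pos":[0,0,-0.092],"rotation":[0,0,0]},{"claw":0,"delta_pos":[0,0,-0.105],"rotation":[0,0,0]},{"claw":0,"delta_pos":[0,0,-0.110],"rotation":[0,0,0]},{"claw":0,"delta_pos":[0,0,-0.110],"rotation":[0,0,0]},{"claw":0,"delta_pos":[0,0,-0.110],"rotation":[0,0,0]}]'; python3 - <<'E'
from h import *
f=[]
for i in range(6):
    s=save('scene','s10.png');f.append(s['wrist_force'])
print(np.mean(f,0),s['eef_rot'],s['qd'].round(4))
save('side','d10.png')
a=cv2.imread('pics/s10.png')[60:240,270:420];b=cv2.imread('pics/d10.png')[130:330,190:357]
cv2.imwrite('pics/c14.png',np.hstack([cv2.resize(a,(400,480),interpolation=2),cv2.resize(b,(400,480),interpolation=2)]))
E
```

```text
clock: 15.8
eef_pos: [451.0, -22.5, 228.8]
eef_rot: [3.138, -0.0, 1.761]
wrist_force: [0.3, -0.1, -1.9]
finger_gap: 13.7
[ 0.17779646 -0.30041818 -2.04244031] [ 3.13778656e+00 -1.82127904e-04  1.76123322e+00] [ 0.0009 -0.0015 -0.0003  0.0017 -0.0001 -0.0001]
```

View pics/c14.png

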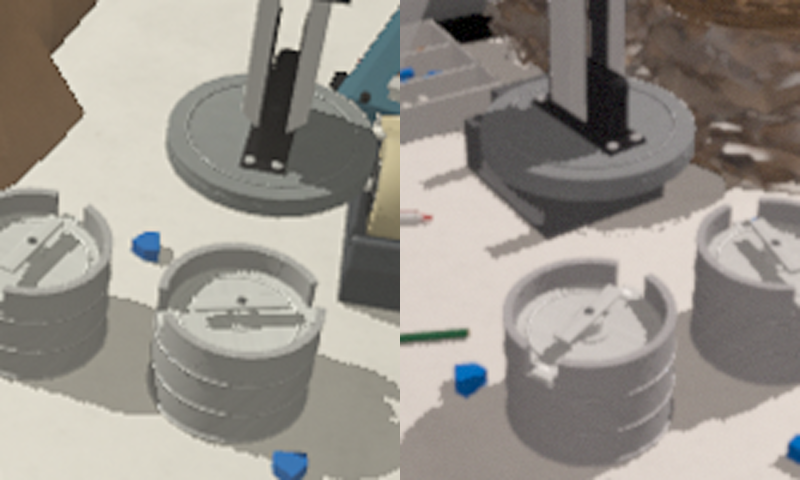

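The lid sits in the tub with its T-bar in line with the slots, and the wrist carries 2.04 N, the cover alone. One check that the tubs have not moved, then hand in.

```bash
python3 - <<'E'
from h import *
a=cv2.imread('pics/side0.png',0).astype(np.float32);b=cv2.imread('pics/d10.png',0).astype(np.float32)
for n,(x0,y0,w,h) in {'tub':(230,285,80,45),'closed':(315,245,65,45)}.items():
    print(n,cv2.phaseCorrelate(a[y0:y0+h,x0:x0+w].copy(),b[y0:y0+h,x0:x0+w].copy()))
s=manip.read_state();print(s['eef_pos'],s['eef_rot'],s['finger_gap'],s['clock']);print(manip.sign_off())
E
```

```text
tub ((0.009461153276824064, 0.3830547486803333), 0.9614385292265151)
closed ((0.018228826635841244, 0.4428632323179045), 0.9898896964979761)
[451.24697467 -22.50778594 229.24577508] [ 3.13746615e+00 -4.55326031e-05  1.76123072e+00] 13.99768719827533 16.15
the job is handed in; nothing more can be done
None
```

The job is done and handed in at about 16 s of the 58 s allowed; no verdict was reported. I slid the lid set out of the dock by the fin and lowered it onto the open tub until the cover met the rim. Contact came at the expected height, with about 12 N on the wrist. I then turned the cover 70° and lifted it off alone.

**Inner lid:** both fixed cameras show it inside the rim with its T-bar in line with the two slots.

**Cover:** the wrist carries 2.04 N, which matches the cover alone. It is still gripped (finger opening 14 mm), level to about 0.2°, and its skirt is about 120 mm above the rim.

**Tubs:** both shifted by the same 0.4 pixel between the first and last side pictures. That points to the camera rather than to either tub having moved.

**Disagreement:** the wrist camera and the fixed cameras differed by about 2–3 mm and 2.5° on the tub's pose. I mostly followed the wrist camera, and the lid went in with almost no sideways force.

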